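# Third hand at the battery-pack jig

### The arm

A 6-joint arm with a two-finger parallel gripper is mounted at the origin on the work surface. World frame = base frame: x ahead of the robot, y to its left, z up, the work surface at z = 0. Lengths are in m, angles in rad, forces in N, time in s.
With the tool pointing down it reaches from about 0.275 to 0.75 m from the base axis. Payload 10.2 kg.
Tool frame: the origin (TCP) lies between the finger pads; the fingertips stand 8 mm ahead of it and the grasp point (between the pads) lies 11 mm behind it (tip_reach is the distance from the TCP to the fingertips, in m); z points along the fingers, y is the line along which they close (so a half turn about z gives the same grasp; the last joint's range is limited). The gripper opens to 88 mm and grips with 3 to 60 N. Pads are 18 mm wide; open, the fingers measure 123 mm over their backs; the gripper's body (75 mm by 187 mm) begins 45 mm behind the grasp point.
Start: joints at [0.893, 0.313, 1.498, -0, 1.331, -0.223], TCP at [0.231, 0.472, 0.247] pointing down, gripper open.
Joint ranges: [-2.94, 2.94], [-0.97, 2.17], [0.19, 2.56], [-1.23, 4.37], [0.02, 3.11], [-2.88, 2.88]. Speed limits (rad/s): [2.39, 2.39, 3.01, 3.14, 3.14, 3.14].

### API

Orientations are given as a rotation vector (axis times angle).
In Python, from rig import sense, get_image, finish_job, spot_in, landmark_of, tip_reach gives the robot as it stands.
- The arm moves only by the tool carry_out, never from a script. Its arguments are lists of equal length, an entry for each row: "linear": the shift along the tool's x, y, z in m, a list of three; "turn": the turn about the tool's z in rad. In form: {"linear": [[x, y, z], ...], "turn": [turn, ...]}. A call has 1 to 10 rows; each row is the pose to reach, as a shift and turn from the pose commanded when the call began, along the tool's axes at that moment; what a row does not reach only later rows make up. A row lasts 1/8 s, in which the tool goes at most 62.5 mm and 10.7 degrees, less where a joint would pass 70% of its speed; a pose out of reach is approached as far as the arm can. A call with a gripper value outside its range is refused whole. "gripper" is the finger opening in m, from 0 to 0.0881, set as the call begins (left out, the last holds). The fingers move at their own pace and stop on an object; "squeeze" is the grip in N (left out, the last holds). Time passes only in rows, so rows that repeat a pose let the fingers close. It gives the time, the measured TCP pose, the force, the opening and the grip force at its end, in the units of the state.
- sense(): the state, without advancing time (a new reading comes with each control period).
- get_image(name): name is "side" or "top"; returns a dict with "pixels" (420x560x3 uint8, red, green, blue), "depth" (420x560 float32, m along the optical axis (not along the pixel's ray), 0 where there is no reading), "fx", "fy", "cx", "cy" (pixels), "T" (4x4, takes a point from camera to world coordinates). Camera axes: x right, y down, z forward; pixel columns grow to the right and rows downward; lengths in m; the calibration is good to about 2 mm. A picture is of the moment at which its call begins.
- finish_job(): hands the job in; it is judged then, once.
Trained networks look in a picture, given as the dict that the camera call returned (one of the last four; its "shot" number tells which), for a name from the list of things; names that differ only in an ending like _2 or _b are one class to them, and where a whole thing is asked for, a point or a joint stands for the part that bears it (a point fixed in the world has none). Each returns a list of dicts, best first, with "p" (0 to 1); they miss things now and then, are a little off and sometimes report something else, mostly with a low value. They report only what shows in the picture. A call takes as long as a camera call. They do not tell look-alikes from the thing itself.
- spot_in(thing, picture): "rect" ([left, top, right, bottom] in pixels, round what is visible of it).
- landmark_of(thing, picture): "pixel" ([column, row] in pixels: a listed point, or the origin of a listed thing).
The state is a dict: "time_s": time; "joint_positions": joint angles; "qd": joint speeds; "joint_efforts": joint torques, N m; "position": TCP position; "tcp_rot": TCP orientation; "ft_force": force on the tool from outside, world axes, zero at the start; "torque": the same for the moment, N m; "grip_width": finger opening in m; "grasp_force": force on a finger pad.
Only numpy, scipy, OpenCV 4.12 (cv2) and the standard library are available. Lean on these libraries where they do the work, as an engineer would, in place of code of your own. Each camera call takes 0.05 s, during which the arm holds its last target. There are 200 camera calls.

### The job

On the aluminium jig, first turn the red knob clockwise (seen from above) until it clicks over into its second position, which sinks the brass locating bar out of the channel. Then stand the blue five-cell battery pack upright in the channel, orange end away from the steel spring plate, and push it along the channel against the plate until the red pointer stands in the green zone of the gauge, gently enough that the plate never runs to its end. Finish there, still holding the pack and pressing it steadily with the pointer in the green, as a third hand for a colleague who will fasten its strap; leave the other things on the bench where they are and do not tip either pack over.

Things in the scene. Friction and masses are not known exactly. Their poses are not given: they have to be found in the camera images.
- jig: Fixed aluminium plate, 250 mm (x) by 190 mm (y), 12 mm thick; origin on its underside at bench level. A straight channel runs along jig x at jig y = 0 between two black rails (x -85 to +35 mm, inner faces 26 mm apart, tops 26 mm above the bench). At its +x end, the far one, stand the sprung steel plate and a grey spring housing (x 91 to 125 mm, 52 mm high); the -x end is open.
- channel (a point): Mid-width point on the channel floor, 12 mm above the bench, at jig x = -25, y = 0 mm; axes as the jig's. Here the brass locating bar (12 mm along x, 22 mm across) sticks up 12 mm until the knob is turned, which sinks it flush. The floor is free from 60 mm on the -x side of this point to 70 mm on the +x side, where the plate rests.
- knob (a joint): Red bar knob on the jig, axis vertical at jig x = -30, y = +78 mm. 0 = first position, as found; 1.2 rad = second position, its end stop; grows clockwise seen from above. A sprung over-centre detent (about 0.11 N m) holds it at 0 and resists until halfway (0.6), then snaps it on to 1.2 and keeps it there.
- knob_grip (a point): On the knob's axis, about 49 mm above the bench, the height to grip. The grip is an upright bar 14 mm thick and 42 mm long, from 26 to 56 mm above the bench; its length lies along this point's x axis (the jig's x at joint value 0) and turns with the knob.
- stop (a joint): Travel of the sprung steel plate along jig +x in m: 0 at rest, 0.022 at its end. Spring 600 N/m, no preload (7.8 N at 0.013). The red pointer on the plate shows it on the white gauge block at the plate's -y side: green zone from 0.009 to 0.017 (5.4 to 10.2 N), black zone beyond.
- stop_face (a point): Centre of the face of the sprung plate that meets the pack, 37 mm above the bench; moves with the plate. At rest at jig x = +45 mm, y = 0; axes as the jig's. The plate is 46 mm wide, 46 mm high, 8 mm thick.
- stop_plate: The sprung steel plate itself, carried by joint stop. Origin on its face (jig x = +45 mm at rest) at the level of the channel floor; axes as the jig's.
- pack: Blue battery pack of five cells in a row: 92 mm long (its x), 20 mm thick (its y, flat rigid sides to grip), 65 mm high, 0.2 to 0.3 kg, standing upright loose on the bench. Origin at the centre of its underside. An orange cap covers its -x end; the +x end is plain blue and is the one to meet the plate.
- pack_orange (a point): Centre of the orange end face of the pack: 46 mm from the pack's centre along its -x, 32.5 mm up.
- spare_pack: Bystander: green three-cell pack with a white end, 56 mm long, 20 mm thick, 65 mm high, standing loose; it may stand in either of the two places where packs stand. Origin at the centre of its underside.
- spool: Bystander: loose green solder spool, 38 mm in diameter, 35 mm high, standing at the right-hand near part of the bench. Origin at the centre of its underside.
- multimeter: Bystander: loose yellow multimeter lying flat, 150 by 75 by 38 mm, left of the jig. Origin at the centre of its underside.
- screwdriver: Bystander: loose blue-handled screwdriver 170 mm long, lying beyond the packs. Origin under its middle, x along it.
There are look-alikes about, which are no part of the job. Leave any brown or pink look-alike of the pack alone.

How it is judged:
By the outcome, as a careful person would: the job done as asked, in the order asked, and still so for the second after the job is handed in, while the arm keeps its last pose, push and grip.
It also fails if it takes over 64 s, if anything falls off the work surface, if the arm or the gripper's body presses on something with over 40 N, if the wrist force passes 120 N, or if a joint passes its speed limit or range.

## Working session

There is one attempt and no reset: what is moved stays moved. The work goes in short steps, Python scripts to look and compute and a tool call to move; the robot and the scene stay as the last step left them, time stands still between calls to the robot, and variables do not carry over. Pictures are saved under pics/ and viewed, at most 10 in all, crops included, and the job is handed in when it is done.

Besides the shell and the picture viewer there is one more tool, called after ">>>" by a JSON object that holds its "fn" and its "kwargs". carry_out: Moves the arm, as the interface text tells. Its arguments: {"type":"object","properties":{"linear":{"type":"array","items":{"type":"array","items":{"type":"number"}}},"turn":{"type":"array","items":{"type":"number"}},"gripper":{"type":"number"},"squeeze":{"type":"number"}},"required":["linear","turn"]}

```bash
mkdir -p pics; ls
cat > h.py <<'E'
import numpy as np, cv2
from scipy.spatial.transform import Rotation as R
from rig import *
def save(p,n,box=None,k=1):
    im=p["pixels"][:,:,::-1]
    if box: im=im[box[1]:box[3],box[0]:box[2]]
    cv2.imwrite("pics/"+n,cv2.resize(im,None,fx=k,fy=k,interpolation=cv2.INTER_CUBIC))
def ray(p,uv):
    d=np.array([(uv[0]-p["cx"])/p["fx"],(uv[1]-p["cy"])/p["fy"],1.]);return p["T"][:3,:3]@d,p["T"][:3,3]
def at_z(p,uv,z):
    d,o=ray(p,uv);return o+d*(z-o[2])/d[2]
def cloud(p):
    v,u=np.mgrid[:420,:560];D=p["depth"]
    c=np.stack([(u-p["cx"])/p["fx"]*D,(v-p["cy"])/p["fy"]*D,D],-1)
    w=c@p["T"][:3,:3].T+p["T"][:3,3];w[D==0]=np.nan;return w
E
python3 - <<'E'
from h import *
np.set_printoptions(precision=4,suppress=True)
s=sense();print(s["position"],s["tcp_rot"],s["ft_force"],tip_reach)
for n in("top","side"):
    p=get_image(n);save(p,n+"0.png");print(n,p["T"],p["fx"])
    for t in["jig","pack","spare_pack","knob","stop_plate","spool","multimeter","screwdriver"]:
        print(t,[(np.round(r["rect"]).tolist(),round(r["p"],2)) for r in spot_in(t,p)][:3])
    for t in["jig","channel","knob_grip","stop_face","pack","pack_orange","spare_pack"]:
        print(t,[(np.round(r["pixel"],1).tolist(),round(r["p"],2)) for r in landmark_of(t,p)][:3])
E
```

```text
pics
[0.2305 0.4714 0.2462] [-0.7081 -3.0602  0.0018] [ 0.5381 -0.6885 -0.2016] 0.008
top [[ 0.0213 -0.9889  0.1468  0.2864]
 [-0.9998 -0.0212  0.0024 -0.0312]
 [ 0.0007 -0.1468 -0.9892  1.712 ]
 [ 0.      0.      0.      1.    ]] 540.3809867980586
jig [([204.0, 141.0, 276.0, 227.0], 0.88)]
pack [([345.0, 184.0, 371.0, 210.0], 0.84), ([406.0, 146.0, 425.0, 177.0], 0.74), ([380.0, 169.0, 395.0, 199.0], 0.69)]
spare_pack [([318.0, 212.0, 331.0, 232.0], 0.66)]
knob [([216.0, 180.0, 226.0, 197.0], 0.42)]
stop_plate [([242.0, 155.0, 259.0, 172.0], 0.55)]
spool [([375.0, 252.0, 388.0, 267.0], 0.48), ([379.0, 173.0, 392.0, 202.0], 0.18)]
multimeter [([137.0, 223.0, 168.0, 270.0], 0.98), ([203.0, 139.0, 276.0, 228.0], 0.46)]
screwdriver [([331.0, 113.0, 342.0, 144.0], 0.76), ([381.0, 171.0, 393.0, 203.0], 0.34)]
jig [([245.5, 185.4], 0.64)]
channel [([245.8, 191.6], 0.98)]
knob_grip [([216.7, 187.1], 0.57)]
stop_face [([251.9, 172.3], 0.51)]
pack [([411.5, 164.0], 0.82), ([354.8, 199.9], 0.75), ([385.8, 188.1], 0.64)]
pack_orange [([420.6, 229.8], 0.83), ([366.8, 206.2], 0.7), ([380.8, 202.2
[... 430 characters left out ...]
[284.0, 177.0, 304.0, 196.0], 0.65), ([243.0, 167.0, 264.0, 188.0], 0.59), ([288.0, 257.0, 310.0, 292.0], 0.15)]
stop_plate [([288.0, 174.0, 305.0, 195.0], 0.63)]
spool [([303.0, 336.0, 320.0, 362.0], 0.72), ([244.0, 167.0, 263.0, 187.0], 0.6)]
multimeter [([136.0, 148.0, 191.0, 186.0], 0.74)]
screwdriver [([360.0, 217.0, 412.0, 244.0], 0.73)]
jig [([273.4, 199.2], 0.67)]
channel [([265.7, 199.7], 0.85), ([250.9, 172.6], 0.17)]
knob_grip [([252.1, 175.9], 0.74)]
stop_face [([292.6, 184.9], 0.52)]
pack [([435.3, 318.8], 0.97), ([346.4, 283.7], 0.75), ([385.0, 355.8], 0.63)]
pack_orange [([347.8, 298.4], 0.86), ([370.8, 309.8], 0.83), ([374.8, 368.1], 0.74)]
spare_pack [([298.9, 276.6], 0.85)]
```

Run:
```python
from h import *
p=get_image("top");save(p,"t1.png",(190,100,460,280),2.9)
p=get_image("side");save(p,"s1.png",(210,140,470,390),2.3)
```

```text
(no output)
```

View pics/t1.png

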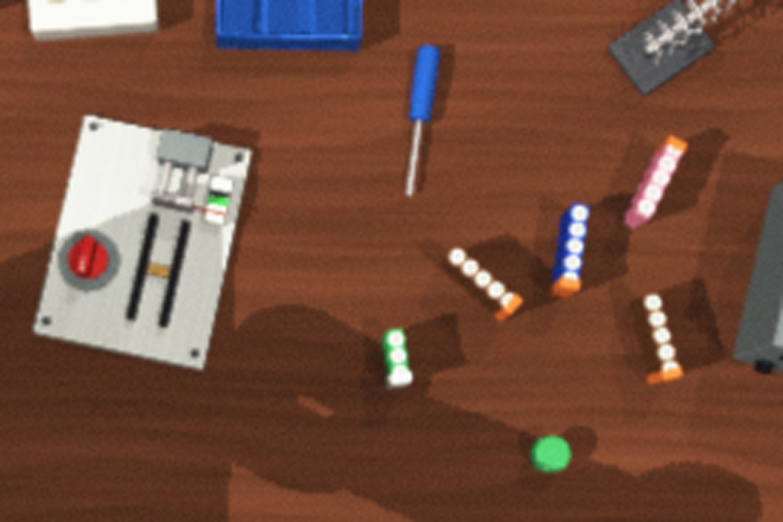

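View pics/s1.png

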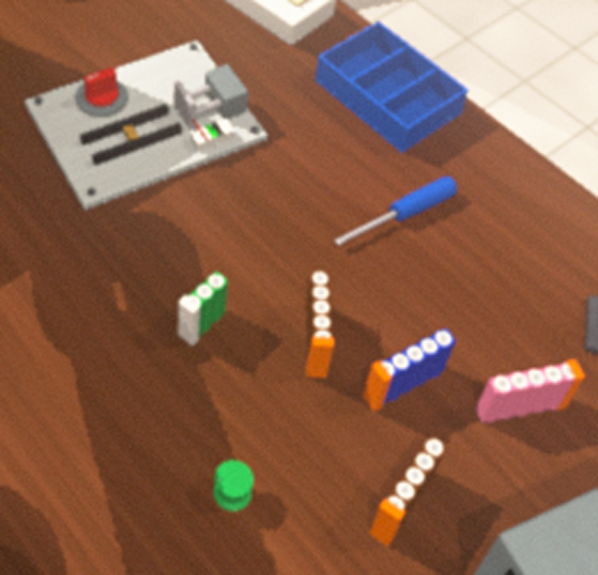

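Top view: the blue pack with its orange end nearest the robot is at full-image px (386,186). Things it could be confused with are the brown packs at (356,197) and (418,217), the pink pack at (416,163), the green spare at (327,223), and perhaps the blue screwdriver handle at (336,128). By the description I choose the blue one at (386,186). Jig: knob (220,188), channel (244,191) with the brass bar in it, plate at (252,165).

```bash
cat > m.py <<'E'
from h import *
np.set_printoptions(precision=4,suppress=True)
def hsv(p): return cv2.cvtColor(p["pixels"],cv2.COLOR_RGB2HSV)
def big(m,k=0):
    m=m.astype(np.uint8)
    n,l,st,c=cv2.connectedComponentsWithStats(m,connectivity=8)
    o=[i for i in np.argsort(-st[1:,4])+1]
    return [(l==i) for i in o]
def rect(p,m,z):
    c=max(cv2.findContours(m.astype(np.uint8),cv2.RETR_EXTERNAL,cv2.CHAIN_APPROX_NONE)[0],key=len)[:,0]
    w=np.array([at_z(p,u,z)[:2] for u in c],np.float32)
    return cv2.minAreaRect(w*1000)
E
python3 - <<'E'
from m import *
for n,b in(("top",(190,120,290,240)),("side",(210,140,340,240))):
    p=get_image(n);H=hsv(p).astype(int);r=np.zeros(H.shape[:2],bool);r[b[1]:b[3],b[0]:b[2]]=1
    m=r&(H[...,1]<70);m=cv2.morphologyEx(m.astype(np.uint8),cv2.MORPH_CLOSE,np.ones((5,5)))
    print(n,"jig",rect(p,big(m)[0],.012))
    m=r&(H[...,2]<50)
    for g in big(m)[:4]: print(" dark",g.sum(),rect(p,g,.026))
    red=r&((H[...,0]<6)|(H[...,0]>174))&(H[...,1]>190)&(H[...,2]>90)
    for g in big(red)[:2]:print(" red",g.sum(),rect(p,g,.056))
    W=cloud(p);k=r&(np.abs(W[...,2]-.056)<.006)&red;print(" redtop",W[k].mean(0),k.sum())
    # pack: blue and orange
    b2=(340,160,400,215) if n=="top" else (340,260,440,340)
    r=np.zeros_like(r);r[b2[1]:b2[3],b2[0]:b2[2]]=1
    bl=r&(H[...,0]>105)&(H[...,0]<130)&(H[...,1]>150)
    if n=="top": print("bluebb",np.argwhere(big(bl)[0]).min(0),np.argwhere(big(bl)[0]).max(0))
    W=cloud(p)
    bx=(376,165,398,205) if n=="top" else (366,280,410,320)
    q=np.zeros_like(r);q[bx[1]:bx[3],bx[0]:bx[2]]=1
    t=q&(W[...,2]>.055)&(W[...,2]<.075)
    g=big(t)[0];print(" pack top",g.sum(),rect(p,g,.065),np.nanmean(W[g],0))
    print("table z",np.nanmedian(W[250:270,330:350,2]),"plate z",np.nanmedian(W[215:220,225:232,2]))
    save(p,n+"c.png",bx,10)
E
```

```text
top jig ((586.4349975585938, 96.3966064453125), (192.62684631347656, 255.99794006347656), 78.79438018798828)
 dark 70 ((552.7900390625, 95.68086242675781), (6.177147388458252, 111.40454864501953), 78.97400665283203)
 dark 62 ((547.078369140625, 60.4051513671875), (5.457934379577637, 111.35762023925781), 78.80017852783203)
 red 103 ((555.7699584960938, 151.33404541015625), (35.64711380004883, 35.234840393066406), 47.12847900390625)
 redtop [0.5621 0.154  0.055 ] 32
bluebb [173 381] [195 387]
 pack top 179 ((579.9697265625, -366.11773681640625), (21.7030086517334, 93.15812683105469), 82.74193572998047) [ 0.5783 -0.3672  0.0649]
table z -0.00026102866746946507 plate z 0.011925162411261736
side jig ((591.5908813476562, 91.21823120117188), (200.29212951660156, 268.9284973144531), 78.47322082519531)
 red 99 ((552.2499389648438, 136.7724609375), (55.58058166503906, 34.020721435546875), 55.025760650634766)
 red 2 ((564.815673828125, 129.64434814453125), (3.977015733718872, 0.0), -125.83523559570312)
 redtop [0.5612 0.1504 0.0551] 32
 pack top 333 ((576.9296875, -370.721923828125), (23.545368194580078, 96.3265380859375), 80.11185455322266) [ 0.5758 -0.37    0.0644]
table z 0.0012495585920526686 plate z 0.00038552677523706613
```

```bash
cat >> m.py <<'E'
def goal(xyz,xdeg):
    """shift in tool axes and turn, from the measured pose to TCP xyz with tool x at world angle xdeg"""
    s=sense();r=R.from_rotvec(s["tcp_rot"]);X=r.apply([1,0,0])
    a=np.degrees(np.arctan2(X[1],X[0]));t=(a-xdeg+180)%360-180
    print("t",round(s["time_s"],2),"pos",np.round(s["position"],4),"x at",round(a,2),"z",np.round(r.apply([0,0,1]),4),"F",np.round(s["ft_force"],2),"w",round(s["grip_width"],4),"g",round(s["grasp_force"],1))
    print("shift",np.round(r.inv().apply(np.array(xyz)-s["position"]),4),"turn",round(np.radians(t),4))
E
python3 -c "
from m import *
goal([.561,.153,.12],168.8)"
```

```text
t 1.8 pos [0.2306 0.4716 0.2467] x at 153.94 z [-0.  0. -1.] F [-0.51  0.89  0.39] w 0.0879 g 0.0
shift [-0.4368 -0.1411  0.1267] turn -0.2594
```

View pics/sidec.png

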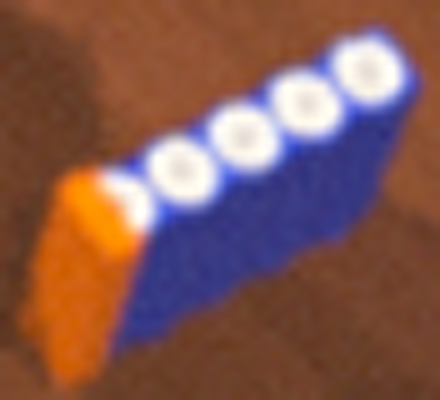

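Close crop: blue pack, five cells, orange cap at the lower left (near, -x end), so the choice is right. Next is the knob.

>>> {"fn": "carry_out", "kwargs": {"linear": [[-0.044,-0.014,0.0],[-0.09,-0.029,0.0],[-0.14,-0.045,0.01],[-0.19,-0.061,0.03],[-0.24,-0.077,0.05],[-0.29,-0.094,0.07],[-0.34,-0.11,0.09],[-0.39,-0.126,0.11],[-0.437,-0.141,0.127],[-0.437,-0.141,0.127]], "turn": [-0.03,-0.06,-0.09,-0.12,-0.15,-0.18,-0.21,-0.24,-0.259,-0.259], "gripper": 0.045}}

```text
time_s: 3.05
position: [0.5624, 0.1506, 0.1181]
tcp_rot: [-0.312, -3.124, 0.001]
ft_force: [-0.2, 0.2, -0.4]
grip_width: 0.0451
grasp_force: 0.0
```

```bash
python3 -c "
from m import *
goal([.561,.153,.038],168.8)
p=get_image('side');save(p,'s2.png',(210,120,340,240),5)"
```

```text
t 3.05 pos [0.5624 0.1506 0.1181] x at 168.58 z [-0.0019 -0.0004 -1.    ] F [-0.15  0.22 -0.37] w 0.0451 g 0.0
shift [0.0017 0.0021 0.0801] turn -0.0038
```

View pics/s2.png

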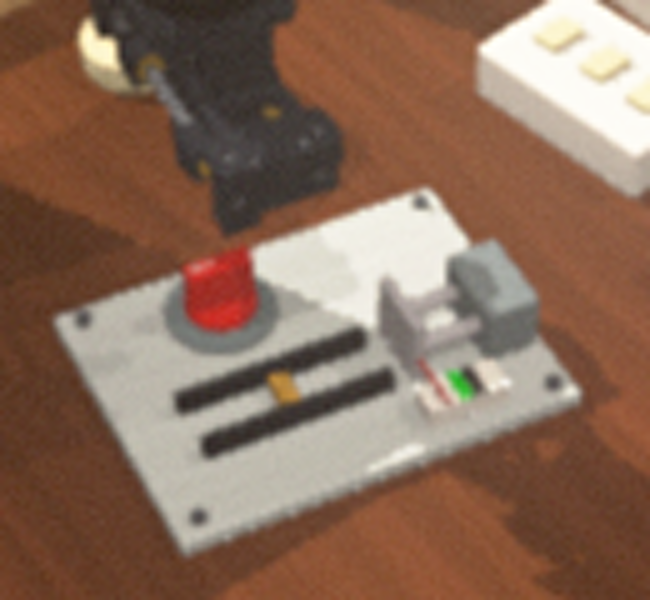

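The gripper is above the knob at crop (220,285), which is full px (254,177). The rails and brass bar show at crop (285,390), and the gauge pointer stands at the left of the green. Descend.

>>> {"fn": "carry_out", "kwargs": {"linear": [[0.001,0.001,0.02],[0.001,0.001,0.04],[0.001,0.001,0.055],[0.001,0.001,0.068],[0.001,0.001,0.08],[0.001,0.001,0.08]], "turn": [0,0,0,0,0,0]}}

```text
time_s: 3.85
position: [0.5601, 0.1542, 0.039]
tcp_rot: [-0.307, -3.125, 0.0]
ft_force: [0.2, 0.2, 0.6]
grip_width: 0.0447
grasp_force: 0.0
```

>>> {"fn": "carry_out", "kwargs": {"linear": [[0,0,0],[0,0,0],[0,0,0],[0,0,0]], "turn": [0,0,0,0], "gripper": 0.01, "squeeze": 5}}

```text
time_s: 4.35
position: [0.5607, 0.1546, 0.04]
tcp_rot: [0.307, 3.126, 0.001]
ft_force: [0.6, 3.6, 0.1]
grip_width: 0.014
grasp_force: 5.0
```

```bash
python3 -c "
from m import *
goal([.561,.153,.038],168.8);print(sense()['torque'])"
```

```text
t 4.35 pos [0.5607 0.1546 0.04  ] x at 168.78 z [ 0.001   0.0008 -1.    ] F [0.62 3.63 0.15] w 0.014 g 5.0
shift [-0.0006 -0.0015  0.002 ] turn -0.0004
[ 0.5977 -0.1277 -0.0061]
```

>>> {"fn": "carry_out", "kwargs": {"linear": [[0,0.001,0],[0,0.001,0],[0,0.001,0]], "turn": [0,0,0]}}

```text
time_s: 4.72
position: [0.5608, 0.1548, 0.04]
tcp_rot: [0.307, 3.126, -0.001]
ft_force: [-2.2, -3.2, 5.0]
grip_width: 0.0139
grasp_force: 5.0
```

>>> {"fn": "carry_out", "kwargs": {"linear": [[0,-0.0005,0],[0,-0.0005,0],[0,-0.0005,0],[0,-0.0005,0],[0,-0.0005,0],[0,-0.0005,0],[0,-0.0005,0],[0,-0.0005,0],[0,-0.0005,0],[0,-0.0005,0]], "turn": [0,0.14,0.28,0.42,0.56,0.7,0.84,0.98,1.12,1.19], "squeeze": 25}}

```text
time_s: 5.98
position: [0.5616, 0.1555, 0.04]
tcp_rot: [2.01, 2.412, 0.005]
ft_force: [4.0, 4.0, -0.1]
grip_width: 0.0136
grasp_force: 25.0
```

>>> {"fn": "carry_out", "kwargs": {"linear": [[0,0,0],[0,0,0]], "turn": [0.01,0.01]}}

```text
time_s: 6.22
position: [0.5616, 0.1555, 0.04]
tcp_rot: [2.018, 2.406, 0.005]
ft_force: [4.5, 4.0, 1.2]
grip_width: 0.0135
grasp_force: 25.0
```

```bash
python3 -c "
from m import *
goal([.561,.153,.038],168.8);print(sense()['torque'])"
```

```text
t 6.22 pos [0.5616 0.1555 0.04  ] x at 100.0 z [ 0.0032  0.0017 -1.    ] F [4.51 3.98 1.17] w 0.0135 g 25.0
shift [-0.0024 -0.001   0.002 ] turn -1.2007
[ 0.5312 -0.5192 -0.0028]
```

>>> {"fn": "carry_out", "kwargs": {"linear": [[0,0,0],[0,0,0],[0,0,-0.02],[0,0,-0.05],[0,0,-0.09],[0,0,-0.11]], "turn": [0,0,0,-0.03,-0.13,-0.25], "gripper": 0.045}}

```text
time_s: 6.98
position: [0.561, 0.1547, 0.1516]
tcp_rot: [1.697, 2.642, 0.002]
ft_force: [0.6, -0.3, 0.5]
grip_width: 0.045
grasp_force: 0.0
```

Run:
```python
from m import *
goal([.579,-.3665,.130],172)
p=get_image('side');save(p,'s3.png',(210,140,420,330),3)
p=get_image('top');W=cloud(p);H=hsv(p)
q=np.zeros(H.shape[:2],bool);q[165:205,376:398]=1
for lo in(.04,.055):
    g=big(q&(W[...,2]>lo)&(W[...,2]<.075))[0];print(rect(p,g,.065))
w=W[big(q&(W[...,2]>.058)&(W[...,2]<.075))[0]][:,:2];print(w.mean(0),(w.min(0)+w.max(0))/2,np.degrees(np.arctan(np.linalg.svd(w-w.mean(0))[2][0][1]/np.linalg.svd(w-w.mean(0))[2][0][0])))
```

```text
t 6.97 pos [0.561  0.1547 0.1516] x at 114.56 z [ 0.0021  0.0002 -1.    ] F [ 0.65 -0.29  0.48] w 0.045 g 0.0
shift [-0.4815 -0.2002  0.0215] turn -1.0026
((578.7086791992188, -365.5821838378906), (22.446922302246094, 95.79542541503906), 82.74193572998047)
((579.8375854492188, -367.1554870605469), (19.610742568969727, 93.15812683105469), 82.74193572998047)
[ 0.5787 -0.3678] [ 0.5801 -0.3673] -7.833130928011034
```

View pics/s3.png

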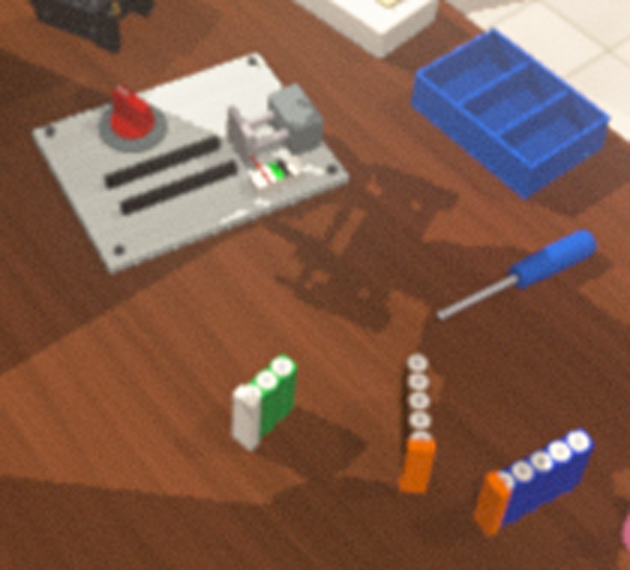

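The knob has turned and the brass bar is gone from the channel (crop (180,170)). The knob bar has clearly rotated. On to the blue pack.

>>> {"fn": "carry_out", "kwargs": {"linear": [[-0.04,-0.017,0.0],[-0.09,-0.037,0.0],[-0.14,-0.058,0.0],[-0.195,-0.081,0.0],[-0.25,-0.104,0.0],[-0.305,-0.127,0.0],[-0.36,-0.15,0.0],[-0.415,-0.172,0.01],[-0.46,-0.191,0.02],[-0.4815,-0.2,0.0215]], "turn": [-0.1,-0.2,-0.3,-0.4,-0.5,-0.6,-0.7,-0.8,-0.9,-1.0]}}

```text
time_s: 8.32
position: [0.5756, -0.3686, 0.1251]
tcp_rot: [-0.232, -3.13, -0.003]
ft_force: [0.2, 0.6, 0.1]
grip_width: 0.0449
grasp_force: 0.0
```

>>> {"fn": "carry_out", "kwargs": {"linear": [[0,0,0],[0,0,0]], "turn": [0,0], "gripper": 0.04}}

```text
time_s: 8.57
position: [0.5769, -0.3652, 0.1276]
tcp_rot: [-0.232, -3.132, -0.002]
ft_force: [-0.3, -0.2, -0.1]
grip_width: 0.04
grasp_force: 0.0
```

Run:
```python
from m import *
goal([.5795,-.367,.036],172)
p=get_image('side');save(p,'s4.png',(320,200,460,320),5)
```

```text
t 8.57 pos [ 0.5769 -0.3652  0.1276] x at 171.51 z [-0.0008  0.0011 -1.    ] F [-0.27 -0.15 -0.06] w 0.04 g 0.0
shift [-0.0029 -0.0015  0.0916] turn -0.0085
```

View pics/s4.png

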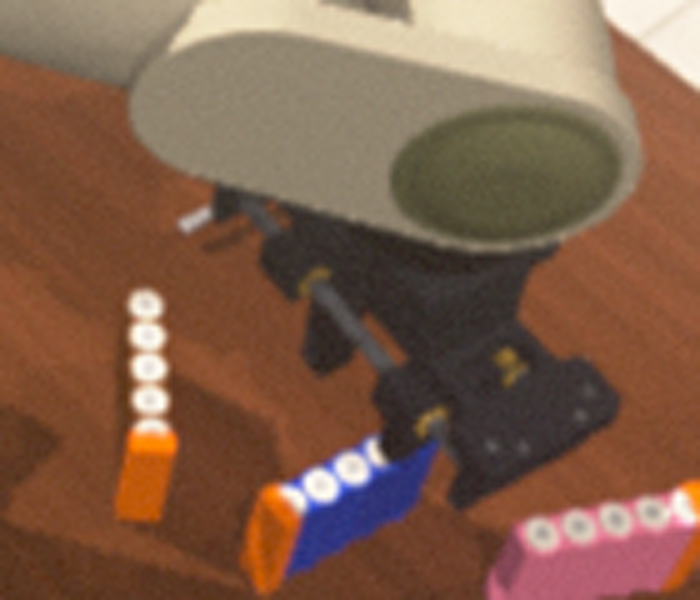

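The gripper hangs above the blue pack with neighbours clear: brown at crop (150,400), pink at (600,550). Descend and grip.

>>> {"fn": "carry_out", "kwargs": {"linear": [[-0.003,-0.001,0.02],[-0.003,-0.001,0.04],[-0.003,-0.001,0.06],[-0.003,-0.001,0.075],[-0.003,-0.001,0.085],[-0.003,-0.001,0.091],[-0.003,-0.001,0.091]], "turn": [0,0,0,0,0,0,0]}}

```text
time_s: 9.5
position: [0.5797, -0.3679, 0.0371]
tcp_rot: [0.229, 3.133, -0.0]
ft_force: [0.6, 0.3, 0.3]
grip_width: 0.0402
grasp_force: 0.0
```

>>> {"fn": "carry_out", "kwargs": {"linear": [[0,0,0],[0,0,0],[0,0,0],[0,0,0]], "turn": [0,0,0,0], "gripper": 0.015, "squeeze": 35}}

```text
time_s: 10.0
position: [0.5799, -0.3681, 0.0377]
tcp_rot: [0.229, 3.133, -0.001]
ft_force: [-0.4, -0.9, 3.1]
grip_width: 0.02
grasp_force: 34.7
```

>>> {"fn": "carry_out", "kwargs": {"linear": [[0,0,-0.01],[0,0,-0.04],[0,0,-0.08],[0,0,-0.11],[0,0,-0.11]], "turn": [0,0,0,0,0]}}

```text
time_s: 10.62
position: [0.5804, -0.3683, 0.1496]
tcp_rot: [0.228, 3.13, -0.004]
ft_force: [0.3, 0.2, -3.2]
grip_width: 0.0199
grasp_force: 34.7
```

Run:
```python
from m import *
c=np.array([.5499,.07804]);a=np.radians(-11.2);X=np.array([np.cos(a),np.sin(a)]);Y=np.array([-X[1],X[0]])
k=np.array([.5611,.1552]);print("knob-based channel",k-.078*Y+.005*X,"rails",c)
t=k-.078*Y+.005*X-.003*X
goal([t[0],t[1],.150],168.8)
W=None
for n in("top","side"):
    p=get_image(n);H=hsv(p);W=cloud(p)
    s=sense()["position"]
    near=(np.linalg.norm(W[...,:2]-s[:2],axis=-1)<.09)&(W[...,2]>s[2]-.05)&(W[...,2]<s[2]+.06)
    o=near&(H[...,0]>6)&(H[...,0]<18)&(H[...,1]>200)&(H[...,2]>120)
    b=near&(H[...,0]>105)&(H[...,0]<130)&(H[...,1]>150)
    for m in(o,b):
        w=W[m]-s;print(n,m.sum(),w.min(0) if len(w) else 0,w.max(0) if len(w) else 0)
save(p,'s5.png',(320,180,460,300),5)
```

```text
knob-based channel [0.5509 0.0777] rails [0.5499 0.078 ]
t 10.62 pos [ 0.5804 -0.3683  0.1496] x at 171.65 z [ 0.0032 -0.0029 -1.    ] F [ 0.33  0.22 -3.2 ] w 0.0199 g 34.7
shift [ 0.0969  0.4372 -0.0018] turn 0.0498
top 0 0 0
top 0 0 0
side 189 [-0.0493 -0.0053 -0.0367] [-0.0355  0.0179  0.0329]
side 68 [-0.029  -0.008  -0.0282] [-0.0043 -0.0026  0.0293]
```

View pics/s5.png

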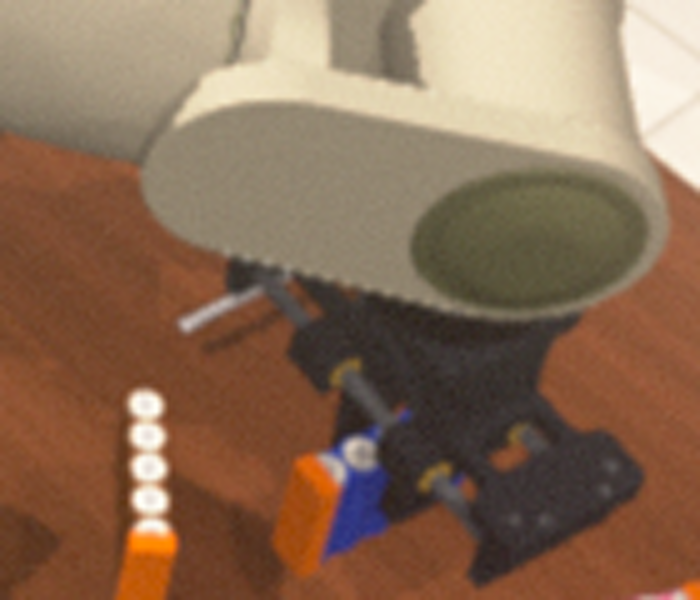

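Pack lifted and held cleanly, orange end at crop (305,515) facing the robot. Carry it over the channel.

>>> {"fn": "carry_out", "kwargs": {"linear": [[0.007,0.03,0],[0.016,0.075,0],[0.028,0.125,0],[0.039,0.175,0],[0.05,0.225,0],[0.061,0.275,0],[0.073,0.33,0],[0.084,0.38,0],[0.092,0.415,0],[0.097,0.437,0]], "turn": [0,0.01,0.01,0.02,0.02,0.03,0.04,0.04,0.05,0.05]}}

```text
time_s: 11.98
position: [0.5461, 0.0804, 0.1455]
tcp_rot: [-0.305, -3.123, -0.0]
ft_force: [-0.4, 0.0, -1.7]
grip_width: 0.0196
grasp_force: 34.7
```

>>> {"fn": "carry_out", "kwargs": {"linear": [[0,0,0.02],[0,0,0.04],[0,0,0.06],[0,0,0.06],[0,0,0.06]], "turn": [0,0,0,0,0]}}

```text
time_s: 12.6
position: [0.5472, 0.0785, 0.0873]
tcp_rot: [-0.307, -3.126, -0.0]
ft_force: [-0.8, -0.2, -1.2]
grip_width: 0.0193
grasp_force: 34.7
```

Run:
```python
from m import *
goal([.548,.0783,.049],168.8)
p=get_image('side');save(p,'s6.png',(210,120,340,240),5)
```

```text
t 12.6 pos [0.5472 0.0785 0.0873] x at 168.78 z [-0.0003  0.     -1.    ] F [-0.79 -0.22 -1.2 ] w 0.0193 g 34.7
shift [-0.0008 -0.0001  0.0383] turn -0.0004
```

View pics/s6.png

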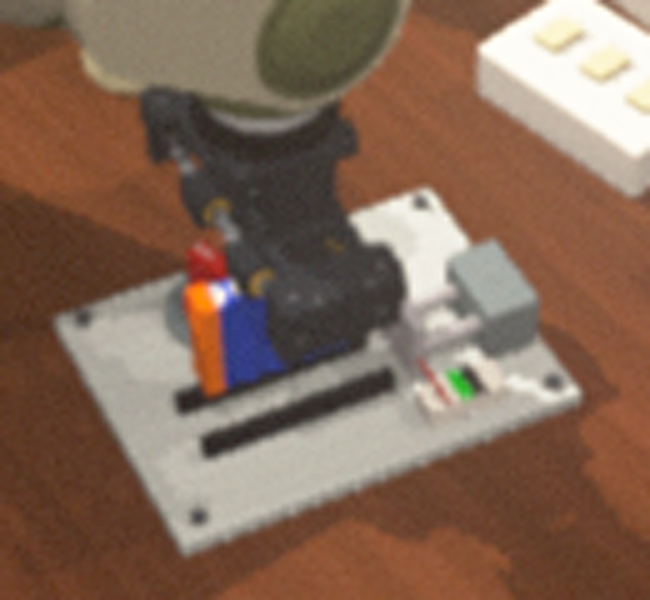

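The pack is over the channel with its orange end away from the plate, parallel to the rails and clear of the plate (crop (245,330)). Lower it in steps, watching the force.

>>> {"fn": "carry_out", "kwargs": {"linear": [[0,0,0.01],[0,0,0.019],[0,0,0.024],[0,0,0.029],[0,0,0.029]], "turn": [0,0,0,0,0]}}

```text
time_s: 13.28
position: [0.5471, 0.0786, 0.0579]
tcp_rot: [-0.307, -3.126, 0.0]
ft_force: [0.1, 0.1, -2.7]
grip_width: 0.0197
grasp_force: 34.7
```

Run:
```python
from m import *
goal([.548,.0783,.049],168.8)
```

```text
t 13.28 pos [0.5471 0.0786 0.0579] x at 168.78 z [-0.0006  0.     -1.    ] F [ 0.07  0.14 -2.69] w 0.0197 g 34.7
shift [-0.0009 -0.0001  0.0089] turn -0.0003
```

>>> {"fn": "carry_out", "kwargs": {"linear": [[0,0,0.004],[0,0,0.007],[0,0,0.008],[0,0,0.0085],[0,0,0.0085]], "turn": [0,0,0,0,0]}}

```text
time_s: 13.9
position: [0.5473, 0.0786, 0.0498]
tcp_rot: [0.307, 3.126, -0.0]
ft_force: [-0.3, -0.7, -4.1]
grip_width: 0.0198
grasp_force: 34.7
```

>>> {"fn": "carry_out", "kwargs": {"linear": [[0,0,0.0005],[0,0,0.001],[0,0,0.001],[0,0,0.001]], "turn": [0,0,0,0]}}

```text
time_s: 14.4
position: [0.5474, 0.0785, 0.0496]
tcp_rot: [0.307, 3.126, -0.0]
ft_force: [-4.1, -0.4, 7.1]
grip_width: 0.0197
grasp_force: 34.7
```

>>> {"fn": "carry_out", "kwargs": {"linear": [[0,0,-0.0006],[-0.003,0,-0.0006],[-0.007,0,-0.0006],[-0.011,0,-0.0006],[-0.015,0,-0.0006],[-0.019,0,-0.0006],[-0.022,0,-0.0006],[-0.024,0,-0.0006],[-0.024,0,-0.0006]], "turn": [0,0,0,0,0,0,0,0,0]}}

```text
time_s: 15.52
position: [0.5707, 0.0741, 0.0496]
tcp_rot: [-0.307, -3.126, -0.0]
ft_force: [-3.2, 1.1, 5.3]
grip_width: 0.0195
grasp_force: 34.7
```

>>> {"fn": "carry_out", "kwargs": {"linear": [[-0.001,0,0],[-0.003,0,0],[-0.005,0,0],[-0.007,0,0],[-0.007,0,0]], "turn": [0,0,0,0,0]}}

```text
time_s: 16.15
position: [0.5773, 0.0728, 0.0496]
tcp_rot: [-0.307, -3.125, -0.0]
ft_force: [-5.4, 0.3, 6.2]
grip_width: 0.0196
grasp_force: 34.7
```

Run:
```python
from m import *
goal([.5509,.0777,.0496],168.8)
```

```text
t 16.15 pos [0.5773 0.0728 0.0496] x at 168.8 z [-0.0013  0.0003 -1.    ] F [-5.42  0.32  6.2 ] w 0.0196 g 34.7
shift [ 0.0268 -0.0003  0.0001] turn -0.0001
```

>>> {"fn": "carry_out", "kwargs": {"linear": [[-0.001,0,-0.0003],[-0.003,0,-0.0003],[-0.005,0,-0.0003],[-0.007,0,-0.0003],[-0.007,0,-0.0003]], "turn": [0,0,0,0,0]}}

```text
time_s: 16.77
position: [0.5833, 0.0716, 0.0496]
tcp_rot: [-0.306, -3.123, -0.0]
ft_force: [-9.2, 2.1, 6.1]
grip_width: 0.0194
grasp_force: 34.7
```

Run:
```python
from m import *
goal([.5509,.0777,.0496],168.8)
p=get_image('side');save(p,'s7.png',(240,150,330,220),8)
```

```text
t 16.77 pos [0.5833 0.0716 0.0496] x at 168.8 z [-0.0036  0.0005 -1.    ] F [-9.25  2.08  6.07] w 0.0194 g 34.7
shift [ 0.033  -0.0003  0.0002] turn 0.0
```

View pics/s7.png

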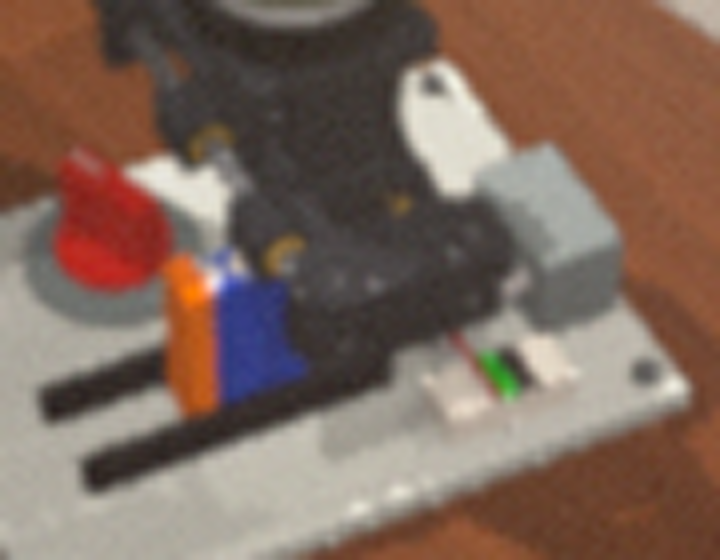

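The pointer (crop (490,378)) is at the near edge of the green, about 9 mm of travel. Advance about 4 mm more to reach mid-zone.

>>> {"fn": "carry_out", "kwargs": {"linear": [[-0.001,0,-0.0002],[-0.002,0,-0.0002],[-0.003,0,-0.0002],[-0.0042,0,-0.0002],[-0.0042,0,-0.0002],[-0.0042,0,-0.0002]], "turn": [0,0,0,0,0,0]}}

```text
time_s: 17.58
position: [0.5869, 0.0709, 0.0496]
tcp_rot: [-0.306, -3.121, -0.0]
ft_force: [-11.6, 1.7, 6.9]
grip_width: 0.0195
grasp_force: 34.7
```

Run:
```python
from m import *
goal([.5509,.0777,.0496],168.8)
p=get_image('side');save(p,'s8.png',(285,180,325,210),18)
H=hsv(p).astype(int)
for r in range(190,202): print(r,"".join("R" if (h<8 or h>172) and s>90 else "G" if 40<h<85 and s>90 else "K" if v<70 else "." for h,s,v in H[r,285:320]))
```

```text
t 17.57 pos [0.5869 0.0709 0.0496] x at 168.81 z [-0.0051  0.0007 -1.    ] F [-11.65   1.72   6.93] w 0.0195 g 34.7
shift [ 0.0366 -0.0003  0.0002] turn 0.0001
190 KKKKKKKKKKKKK......................
191 KKKKKKKKKK.........................
192 KKKKKKK......R.....................
193 KKKKK.........R....................
194 KKKK............G.K................
195 KKK.............GG.................
196 KKK............G..G................
197 KKK...............GG...............
198 K.................GG...............
199 ...................................
200 ...................................
201 ...................................
```

View pics/s8.png

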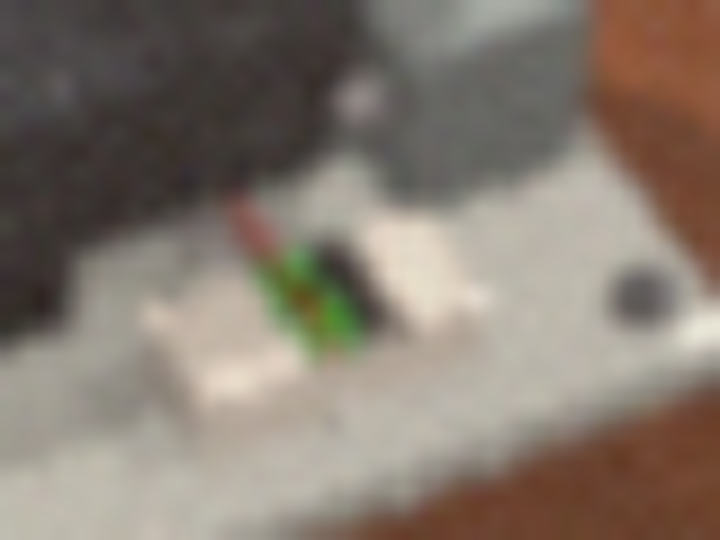

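The pointer is in the middle of the green, with green on both sides of it (crop (305,300)). Hold briefly to confirm it is steady, then hand in.

>>> {"fn": "carry_out", "kwargs": {"linear": [[0,0,0],[0,0,0],[0,0,0],[0,0,0]], "turn": [0,0,0,0]}}

```text
time_s: 18.12
position: [0.5869, 0.0709, 0.0496]
tcp_rot: [-0.306, -3.122, -0.0]
ft_force: [-12.7, 1.2, 7.7]
grip_width: 0.0194
grasp_force: 34.7
```

```bash
python3 -c "
from rig import *
s=sense();print(s['position'],s['ft_force'],s['grasp_force']);print(finish_job())"
```

```text
[0.58688466 0.07092056 0.04964349] [-12.66598463   1.19467514   7.73089199] 34.70661532133818
the job is handed in; nothing more can be done
None
```

Job handed in at about 18 s: the knob is in its second position with the brass bar sunk. The blue pack stands in the channel, orange end away from the plate, held and pressed steadily with the pointer mid-green.

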